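Walk the power unit home in its charging cradle and catch it

TASK

Walk the heavy portable power unit away from you into its charging cradle, pushing gently on the black rubber guards at its two near corners in turn and never on the controls between them, until you feel it stop square against the two buffers in the cradle's end wall, and seat it there with a steady push of about 20 N. Then swing the cradle's catch fully shut across the unit's near left corner, and leave the small things round about where they stand.

Things in the scene. Friction and masses are not known exactly. Their poses are not given: they have to be found in the camera images.
- power_unit: heavy portable power unit: grey box with black rubber guards at its upright corners, loose on the worktop, 100 mm deep (x) x 150 wide (y) x 56 high over the guards. About 1.1 kg; slides at some 5 to 9 N (differs by case); never push with 30 N or more. Origin under its centre; x from the near face (controls) to the far face (flat contacts), y to its left, z up.
- guard_left (a point): centre of the near face of the rubber guard at the unit's near left corner: a flat upright face 22 mm wide (y) and 56 mm high, at x = -50, y = +64, z = 28 mm in the unit's frame. The place to push.
- guard_right (a point): the same at the near right corner: x = -50, y = -64, z = 28 mm in the unit's frame.
- controls: control panel on the unit's near face, between the near guards (y -50 to 50 mm): display, knob, sockets, switch. Its face lies 9 mm behind the guards' faces; the knob ends 1.5 mm behind them. Not to be touched. Origin and axes as for the unit.
- cradle: charging cradle, screwed down. Origin on the worktop; x points the way in (away from the robot), y left, z up: when fully home the unit's axes are along these and its origin is at this one, give or take 3 mm in x as the buffers are set. A foot 4 mm high (y 91 to 113, x -70 to 72 mm) beside the left rail carries the catch. The last 8 mm or so also press back a sprung contact block (2 to 3 N more).
- cradle_mouth (a point): middle of the cradle's mouth, at x = 0 mm in its frame, on the worktop. Two aluminium guide rails 26 mm high run from x = 15 to 50 mm, 155 mm apart (2.5 mm play on each side of the unit); their flared ends open to about 170 mm at x = -3 mm. A unit pushed far on one corner only turns and jams between them.
- end_wall: hard grey wall, 40 mm high (53 in the middle), its face at x = 56 mm in the cradle's frame. Two screw buffers in it (y +-64, z 26 mm), set alike, stand out 3 to 9 mm, differently each time; the unit's far guards stop against them: felt as a steep rise of force. A steady push of about 20 N on either near guard, held a moment, then seats it. Frame as for the cradle.
- catch_pivot (a point): the upright pivot of the catch, 26 mm above the worktop, at x = -59.5, y = 106 mm in the cradle's frame (pivot barrel 17 mm across, its pin reaches up to 48 mm).
- catch_tip (a point): the end of the catch's arm, on its centre line, 45 mm from the pivot (a rounded end goes 5 mm on), 26 mm above the worktop. The arm is a steel bar 10 mm thick, from 10 to 42 mm above the worktop.
- catch (a joint): catch angle (rad): 0 = shut, arm along the cradle's -y across the face of the unit's near left guard, clear of it by 2 to 8 mm when the unit is home (else it may strike the guard); 1.57 = open, arm along the cradle's -x; starts at 1.35 to 1.75, ends at 2.2. Even friction (2 N at the tip), stays where left; pushed from outside towards the unit it shuts against a hard stop.
- oil_bottle: small brown dropper bottle, 29 mm across, 78 mm high, near the microscope, not to be disturbed; origin under its centre
- bench_timer: flat white timer, 62 x 66 x 17 mm, on the near part of the worktop, not to be disturbed; origin under its centre
- closed_dish: flat round covered dish, 90 mm across, 16 mm high, in front of the unit, not to be disturbed; origin under its centre

How it is judged:
By the outcome, as a careful person would: the job done as asked, in the order asked, and still so for the second after the job is handed in, with the robot touching nothing.
It also fails if it takes over 72 s, if anything falls off the work surface, if the arm or the gripper's body presses on something with over 40 N, if the wrist force passes 120 N, or if a joint passes its speed limit or range.

ROBOT

A 6-joint arm with a two-finger parallel gripper is mounted at the origin on a cart in front of the work surface, level with it; the furniture and walls round the work are solid. World frame = base frame: x ahead of the robot, y to its left, z up, the work surface at z = 0. Lengths are in mm, angles in degrees, forces in N, time in s.
With the tool pointing down it reaches from about 350 to 875 mm from the base axis. Payload 4.2 kg.
Tool frame: the origin (TCP) lies midway between the tips of the shut fingers; the grasp point (between the pads) lies 19 mm behind it; z points along the fingers, y is the line along which they close (so a half turn about z gives the same grasp; the last joint's range is limited). The gripper opens to 87 mm and grips with 3 to 60 N. Pads are 19 mm wide; open, the fingers measure 117 mm over their backs; the gripper's body (75 mm by 190 mm) begins 51 mm behind the grasp point.
Start: joints at [88.384, 22.042, 0.453, 0, -68.411, -14.817], TCP at [176.771, 599.459, 222.55] pointing down, gripper open.
Joint ranges: [-179.83, 179.83], [-69.29, 118.12], [-61.27, 80.66], [-181.25, 117.63], [-171.15, -9.14], [-177.46, 177.46]. Speed limits (degrees/s): [159.86, 159.86, 180, 180, 180, 180].

INTERFACE

Orientations are given as a 3x3 rotation matrix whose columns are the frame's x, y, z axes.
In Python, from station import robot, snapshot gives the robot as it stands. The module is installed in compiled form; this text tells all that it offers.
- The arm moves only by the tool carry_out, never from a script. Its argument "steps" is one flat list of numbers, 5 for each row, row after row: the shift along the tool's x, y, z in mm, then the turn about the tool's z in rad, then the closure in counts, from 0 (fully open) to 255 (shut). A call has 1 to 20 rows; each row shifts and turns the commanded pose from where the row before left it, along the tool's axes as they then stand; what a row does not reach is not made up. A row lasts 1/10 s, in which the tool goes at most 50 mm and 8.59 degrees, less where a joint would pass 70% of its speed; a pose out of reach is approached as far as the arm can. A call is refused whole if a number of a shift passes 50 or a number of a turn 0.15, either way. A call with a gripper value outside its range is refused whole. The fingers move at their own pace and stop on an object; "grip_force" is the grip in N (left out, the last holds). Time passes only in rows, so rows that do not move let the fingers close. It gives the time, the measured TCP pose, the force, the opening and the grip force at its end, in the units of the state.
- robot.get_state(): the state, without advancing time (a new reading comes with each control period).
- snapshot(name): name is "scene" or "top" or "wrist"; returns a dict with "pixels" (400x640x3 uint8, red, green, blue), "depth" (400x640 float32, mm along the optical axis (not along the pixel's ray), 0 where there is no reading), "mtx" (3x3 intrinsics, pixels), "k1" (the pictures are not rectified: a ray, as slopes to the right and down, at radius r is drawn at 1 + k1 r^2 times it, then the intrinsics apply), "R" (3x3) and "t" (3): a world point X has camera coordinates R X + t. Camera axes: x right, y down, z forward; pixel columns grow to the right and rows downward; lengths in mm; the calibration is good to about 2 mm. A picture is of the moment at which its call begins.
- robot.sign_off(): hands the job in; it is judged then, once.
The state is a dict: "t": time; "joint_pos": joint angles; "qd": joint speeds; "joint_torque": joint torques, N m; "eef_pos": TCP position; "ee_rot": TCP orientation; "contact_force": force on the tool from outside, world axes, zero at the start; "moment": the same for the moment, N m; "grip_width": finger opening in mm; "grip_force": force on a finger pad.
Only numpy, scipy, OpenCV 4.12 (cv2) and the standard library are available. Lean on these libraries where they do the work, as an engineer would, in place of code of your own. Each camera call takes 0.05 s, during which the arm holds its last target. There are 200 camera calls.

## Working session

There is one attempt and no reset: what is moved stays moved. The work goes in short steps, Python scripts to look and compute and a tool call to move; the robot and the scene stay as the last step left them, time stands still between calls to the robot, and variables do not carry over. Pictures are saved under pics/ and viewed, at most 10 in all, crops included, and the job is handed in when it is done.

Besides the shell and the picture viewer there is one more tool, called after "Emit:" by a JSON object that holds its "api" and its "payload". carry_out: Moves the arm, as the interface text tells. Its arguments: {"type":"object","properties":{"steps":{"type":"array"},"grip_force":{"type":"number"}},"required":["steps"]}

```bash
mkdir -p pics; cat > h.py <<'E'
import numpy as np, cv2
from station import robot, snapshot
def save(s,n): cv2.imwrite('pics/'+n,cv2.cvtColor(s['pixels'],cv2.COLOR_RGB2BGR))
def ray(s,u,v):
    K=s['mtx']; d=np.array([(u-K[0][2])/K[0][0],(v-K[1][2])/K[1][1]]); q=d.copy()
    for _ in range(20): q=d/(1+s['k1']*(q@q))
    R=np.array(s['R']); return -R.T@np.array(s['t']), R.T@np.array([q[0],q[1],1])
def onz(s,u,v,z):
    c,d=ray(s,u,v); return c+d*(z-c[2])/d[2]
def cloud(s):
    K=np.array(s['mtx']);v,u=np.mgrid[0:400,0:640]
    d=np.stack([(u-K[0,2])/K[0,0],(v-K[1,2])/K[1,1]],-1);q=d.copy()
    for _ in range(20): q=d/(1+s['k1']*(q**2).sum(-1,keepdims=True))
    P=np.concatenate([q,np.ones((400,640,1))],-1)*s['depth'][...,None]
    return (P-np.array(s['t']))@np.array(s['R'])
E
python3 - <<'E'
from h import *
import pickle
print(robot.get_state())
for n in ['scene','top']:
    s=snapshot(n); save(s,n+'0.png'); pickle.dump(s,open(n+'.pkl','wb')); print(n,s['mtx'],s['k1'],s['R'],s['t'])
E
```

```text
{'t': 0.0, 'joint_pos': array([ 8.83840141e+01,  2.20903269e+01,  3.80561783e-01, -2.92873882e-02,
       -6.84097022e+01, -1.48171407e+01]), 'qd': array([-0.00893871, -0.04188262, -0.05878877, -0.11239467, -0.03009275,
        0.08880654]), 'joint_torque': array([ 8.53989768e-04, -3.90668929e+01,  1.87403744e+01,  4.21994895e+00,
        1.10335060e-02, -1.87508467e-04]), 'eef_pos': array([176.61416064, 598.91062928, 221.46873422]), 'ee_rot': array([[ 9.59097226e-01, -2.83076361e-01, -5.33908134e-04],
       [-2.83076855e-01, -9.59094993e-01, -2.07081703e-03],
       [ 7.41307317e-05,  2.13725191e-03, -9.99997713e-01]]), 'contact_force': array([ 0.69227885, -0.16069026, -0.45859988]), 'moment': array([ 0.02353848,  0.02001787, -0.01138737]), 'grip_force': 0.0, 'grip_width': 86.83035708204268}
scene [[442.17348245   0.         320.52765774]
 [  0.         442.17348245 198.39910095]
 [  0.           0.           1.        ]] -0.018796347303578487 [[-0.83129089 -0.55543804  0.02107218]
 [-0.40371187  0.57728457 -0.70975999]
 [ 0.38206305 -0.59852411 -0.70412834]] [ 575.97257826  100.09802342 1000.00388069]
top [[492.69829779   0.         321.69979387]
 [  0.         492.69829779 202.4882684 ]
 [  0.           0.           1.        ]] -0.14775197125522832 [[ 5.46322325e-04 -9.99761526e-01 -2.18309923e-02]
 [-9.97167923e-01  1.09716121e-03 -7.51992691e-02]
 [ 7.52052882e-02  2.18102483e-02 -9.96929525e-01]] [269.33879799 511.63492269 932.71462146]
```

View pics/scene0.png

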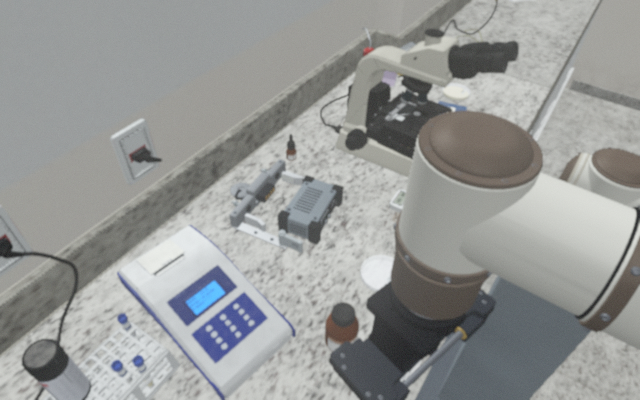

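View pics/top0.png

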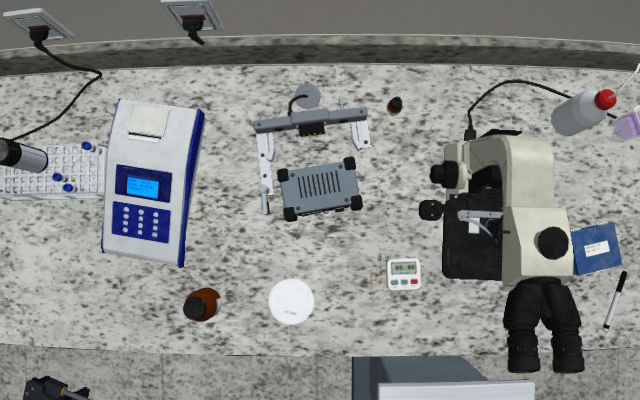

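The top view shows the unit at about (320,188), with its black guards at (287,175), (349,163), (291,214) and (356,203). The cradle end wall runs from (255,127) to (368,112) and the catch arm is at (265,187–213). The dish is at (291,301), the timer at (404,274) and the bottle at (394,105).

```bash
python3 - <<'E'
from h import *
import pickle
s=pickle.load(open('top.pkl','rb'))
im=cv2.cvtColor(s['pixels'],cv2.COLOR_RGB2BGR)[90:230,230:400]
cv2.imwrite('pics/crop0.png',cv2.resize(im,None,fx=4.2,fy=4.2,interpolation=cv2.INTER_CUBIC))
C=cloud(s)
print('dish',onz(s,291,301,16),'timer',onz(s,404,274,17),'bottle',onz(s,394,105,40))
# guards: black blobs, top z~56
sub=s['pixels'].astype(int); m=((sub.max(-1)<60)&(C[...,2]>40)&(C[...,2]<70)).astype(np.uint8)
m[:150]=0;m[230:]=0;m[:,:270]=0;m[:,375:]=0
n,l,st,ce=cv2.connectedComponentsWithStats(m)
for i in range(1,n):
    if st[i,4]>15: print(st[i],ce[i],onz(s,*ce[i],56))
# unit top
m=(C[...,2]>49)&(C[...,2]<63); m[:150]=0;m[230:]=0;m[:,:270]=0;m[:,375:]=0
print(np.median(C[m][:,2]), C[...,2][290,200:220], C[250:260,330,2]); 
xy=C[m][:,:2].astype(np.float32); print(cv2.minAreaRect(xy),cv2.boxPoints(cv2.minAreaRect(xy)))
E
```

```text
dish [320.88887118 328.70716201  16.        ] timer [373.17941332 109.97052443  17.        ] bottle [700.11459564 128.44072951  40.        ]
[344 157  12  13 129] [349.35658915 163.05426357] [583.49201619 216.46219113  56.        ]
[277 169  12  14 125] [282.408 174.888] [561.36793122 342.50139057  56.        ]
[351 195  12  15 145] [356.11034483 202.15862069] [509.70706251 204.16617959  56.        ]
[283 205  66  16 233] [302.43776824 212.25321888] [490.90027667 304.45205162  56.        ]
53.09832518914366 [54.21434097 55.88322365 53.59598452 52.68804085 48.14182162 49.25144802
 41.95351864 39.60157415 37.24040999 36.41058724 28.26754068 26.03041734
 23.02220088 16.10184245 10.62155366 -3.73780879  1.54120755 -1.40541622
 -0.42396577  1.01285173] [ 0.16049681  0.4282942   0.64228066 -4.07011121 -0.92524243 -1.93637058
 -1.28271058 -0.59691839  1.85094422 -0.07729178]
((536.3343505859375, 273.7223205566406), (100.14736938476562, 150.03793334960938), 10.069111824035645) [[473.9159  338.83115]
 [500.14795 191.10414]
 [598.7528  208.6135 ]
 [572.52075 356.3405 ]]
```

View pics/crop0.png

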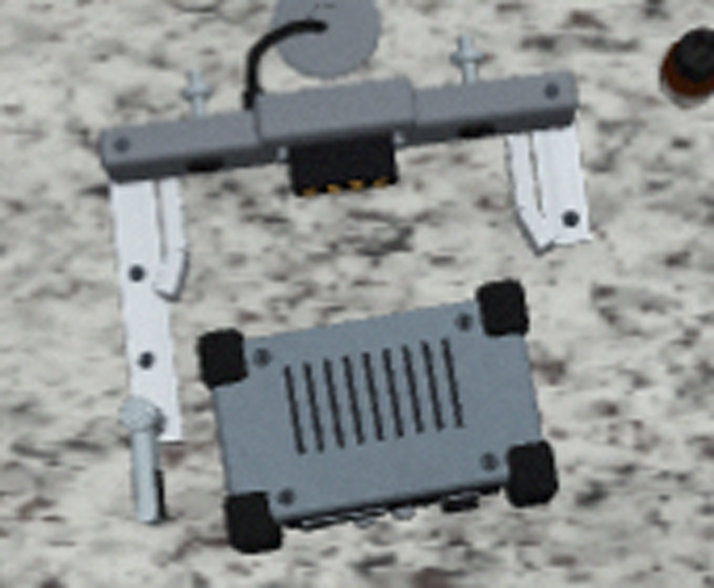

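The crop shows the cradle at a slightly smaller yaw than the unit. The catch pivot is at crop (140,412) and its tip at (150,515). The front top edge of the end wall runs from crop (110,181) to (578,128).

```bash
python3 - <<'E'
from h import *
import pickle
s=pickle.load(open('top.pkl','rb')); C=cloud(s)
print('cam',-np.array(s['R']).T@s['t'])
P=lambda a,b,z: onz(s,230+(a+.5)/4.2-.5,90+(b+.5)/4.2-.5,z)
L=P(110,181,40);R=P(578,128,40);d=L-R;print('wall front',L,R,'yaw',np.degrees(np.arctan2(-d[0],d[1])),np.linalg.norm(d))
print('pivot',P(141,412,45),'tip',P(149,515,42))
print('rail inner ends L,R (mouth flare tips z26)',P(175,299,26),P(541,252,26))
print('foot inner near corner z4 ',P(181,440,4), 'rail R plate corner',P(590,240,4))
m=(C[...,2]>30)&(C[...,2]<48); m[:95]=0;m[138:]=0;m[:,:250]=0;m[:,372:]=0
print(cv2.minAreaRect(C[m][:,:2].astype(np.float32)),cv2.boxPoints(cv2.minAreaRect(C[m][:,:2].astype(np.float32))))
m=(C[...,2]>20)&(C[...,2]<60); m[:180]=0;m[218:]=0;m[:,:255]=0;m[:,273:]=0
print('catch',C[m].min(0),C[m].max(0),cv2.minAreaRect(C[m][:,:2].astype(np.float32)))
# cradle pose from yaw & features
a=np.arctan2(-d[0],d[1]);ex=np.array([np.cos(a),np.sin(a)]);ey=np.array([-np.sin(a),np.cos(a)])
print('O from wall',(L+R)[:2]/2-56*ex)
print('O from pivot',P(141,412,45)[:2]+59.5*ex-106*ey)
fl=(P(175,299,26)+P(541,252,26))[:2]/2; print('O from flare',fl+3*ex)
print('O from foot',P(181,440,4)[:2]+70*ex-91*ey)
E
```

```text
cam [439.89371535 248.37048428 974.20524996]
wall front [646.20716287 396.69625482  40.        ] [669.98454791 180.85138989  40.        ] yaw 6.286333690679053 217.15056932320476
pivot [538.34111029 380.21701568  45.        ] tip [491.72197291 376.53581057  42.        ]
rail inner ends L,R (mouth flare tips z26) [593.1358844  367.61065692  26.        ] [614.62476689 197.60761443  26.        ]
foot inner near corner z4  [529.3287982 366.8646247   4.       ] rail R plate corner [624.44525993 173.10354264   4.        ]
((675.19140625, 291.96990966796875), (64.3019027709961, 222.82960510253906), 1.1757508516311646) [[640.7611  402.70154]
 [645.3334  179.91884]
 [709.6217  181.23828]
 [705.04944 404.021  ]]
catch [488.5339886  372.87125064  20.6126832 ] [545.98414955 390.76174872  51.31265503] ((517.4306030273438, 379.0976257324219), (57.676082611083984, 16.47130584716797), 9.195737838745117)
O from wall [602.43257772 282.64197768]
O from pivot [609.0900488  281.36946791]
O from flare [606.86228695 282.93762735]
O from foot [608.87214288 284.07660433]
```

Emit:
{"api": "carry_out", "payload": {"steps": [34, 18, 0, 0, 255, 34, 18, 0, 0, 255, 34, 18, 0, 0, 255, 34, 18, 0, 0, 255, 34, 18, 0, 0, 255, 34, 18, 0, 0, 255, 34, 18, 0, 0, 255, 34, 18, 0, 0, 255, 34, 18, 0, 0, 255, 34, 18, 0, 0, 255, 0, 0, 0, -0.136, 255, 0, 0, 0, -0.136, 255, 0, 0, 0, -0.136, 255, 0, 0, 0, 0, 255, 0, 0, 0, 0, 255]}}

```text
t: 1.6
eef_pos: [451.8, 330.5, 222.2]
ee_rot: [[0.993, 0.118, -0.001], [0.118, -0.993, -0.001], [-0.001, 0.0, -1.0]]
contact_force: [-0.7, -0.7, -0.4]
grip_width: 0.6
grip_force: 0.0
```

```bash
python3 - <<'E'
from h import *
import pickle
st=robot.get_state();print(st['t'],st['eef_pos'],st['ee_rot'],st['contact_force'],st['grip_width'])
s=snapshot('wrist');pickle.dump(s,open('w1.pkl','wb'));save(s,'w1.png');print(-np.array(s['R']).T@s['t'])
E
```

```text
1.6 [451.76273673 330.4894076  222.19396616] [[ 9.93002951e-01  1.18088001e-01 -6.02365173e-04]
 [ 1.18087677e-01 -9.93003022e-01 -5.46705283e-04]
 [-6.62709770e-04  4.71748055e-04 -9.99999669e-01]] [-0.65420258 -0.66618841 -0.40202249] 0.6355113151631568
[527.66785311 339.12297633 384.32505347]
```

View pics/w1.png

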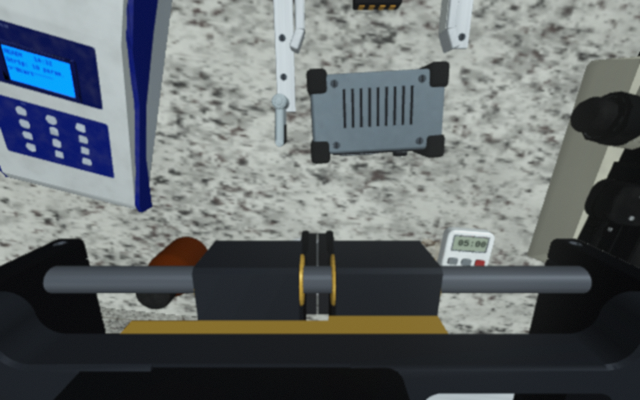

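The wrist view shows the unit at (378,112), with its guards at (317,80), (438,73), (320,150) and (433,145). The pivot is at (280,102), the catch tip at about (281,140), the rail flares at (297,45) and (450,42), and the shut fingers at (318,260).

```bash
python3 - <<'E'
from h import *
import pickle
s=pickle.load(open('w1.pkl','rb')); C=cloud(s)
px=s['pixels'].astype(int)
m=(C[...,2]>45)&(C[...,2]<66); m[:58]=0;m[165:]=0;m[:,:303]=0;m[:,455:]=0
r=cv2.minAreaRect(C[m][:,:2].astype(np.float32));print('unit',r,np.median(C[m][:,2]))
bl=((px.max(-1)<55)&m).astype(np.uint8);n,l,st,ce=cv2.connectedComponentsWithStats(bl)
for i in range(1,n):
    if st[i,4]>60: print(st[i],onz(s,*ce[i],56))
print('flares',onz(s,297,51,26),onz(s,448,48,26),'pivot',onz(s,280,101,45),'tip',onz(s,281,144,42))
print('foot inner corner',onz(s,296,110,4),'wall', onz(s,377,8,20))
E
```

```text
unit ((537.2970581054688, 274.3592224121094), (100.1253433227539, 148.90447998046875), 9.911093711853027) 53.01217906878323
[427  62  21  25 409] [584.23254593 219.43041422  56.        ]
[307  69  19  25 418] [562.07128092 343.96201428  56.        ]
[422 136  22  21 365] [510.84242643 207.0796613   56.        ]
[311 142  19  21 350] [489.98009264 331.61633297  56.        ]
flares [593.47193633 369.16171905  26.        ] [616.26077319 203.99803415  26.        ] pivot [538.36019537 381.08188512  45.        ] tip [491.92417122 376.38547873  42.        ]
foot inner corner [531.47810277 365.62241538   4.        ] wall [647.0164343  287.71685707  20.        ]
```

Emit:
{"api": "carry_out", "payload": {"steps": [0, -1, 40, 0, 255, 0, 0, 40, 0, 255, 0, 0, 40, 0, 255, 0, 0, 40, 0, 255, 0, 0, 38, 0, 255, 4, 0, 0, 0, 255, 3, 0, 0, 0, 255, 2, 0, 0, 0, 255, 2, 0, 0, 0, 255, 2, 0, 0, 0, 255]}}

```text
t: 2.65
eef_pos: [464.9, 333.7, 26.2]
ee_rot: [[0.993, 0.12, 0.001], [0.12, -0.993, 0.002], [0.001, -0.002, -1.0]]
contact_force: [-6.7, 1.8, 4.3]
grip_width: 0.4
grip_force: 4.1
```

Emit:
{"api": "carry_out", "payload": {"steps": [2, 0, 0, 0, 255, 2, 0, 0, 0, 255, 2, 0, 0, 0, 255, 2, 0, 0, 0, 255, 2, 0, 0, 0, 255]}}

```text
t: 3.15
eef_pos: [472.6, 334.6, 25.6]
ee_rot: [[0.993, 0.121, -0.003], [0.121, -0.993, -0.0], [-0.003, -0.0, -1.0]]
contact_force: [-7.3, 1.3, 2.3]
grip_width: 0.4
grip_force: 3.7
```

```bash
cat > u.py <<'E'
from h import *
O=np.array([608,283.5]);a=np.radians(7.0);ex=np.array([np.cos(a),np.sin(a)]);ey=np.array([-np.sin(a),np.cos(a)])
st=robot.get_state();p=st['eef_pos'][:2]-O
print('t',round(st['t'],2),'tcp cr',p@ex,p@ey,'F',st['contact_force'])
for n in ['top','scene']:
    s=snapshot(n);C=cloud(s);px=s['pixels'].astype(int)
    q=C[...,:2]-O;x=q@ex;y=q@ey
    # grey-blue top of unit + guards: height band, inside region
    m=(C[...,2]>46)&(C[...,2]<62)&(x>-135)&(x<53)&(abs(y)<88)
    # drop small/unconnected
    k,l,stt,_=cv2.connectedComponentsWithStats(m.astype(np.uint8));i=1+np.argmax(stt[1:,4]);m=l==i
    r=cv2.minAreaRect(np.c_[x[m],y[m]].astype(np.float32));print(n,r)
    B=((px.max(-1)<60)&m).astype(np.uint8);k,l,stt,ce=cv2.connectedComponentsWithStats(B)
    for j in range(1,k):
        if stt[j,4]>60:
            g=onz(s,*ce[j],56)[:2]-O; print('  black',stt[j,4],np.round([g@ex,g@ey],1))
E
python3 u.py
```

```text
t 3.15 tcp cr -128.12204485220852 67.21073310583928 F [-7.29345035  1.25818739  2.31508093]
top ((-66.68328857421875, -2.771728515625), (99.96443939208984, 149.89129638671875), 0.4247549772262573)
  black 131 [-29.4 -66.8]
  black 123 [-30.8  61. ]
  black 146 [-104.2  -67.1]
scene ((-39.79017639160156, 36.79094696044922), (43.64979553222656, 75.90803527832031), 2.5421297550201416)
```

Emit:
{"api": "carry_out", "payload": {"steps": [2, 0, 0, 0, 255, 2, 0, 0, 0, 255, 2, 0, 0, 0, 255, -6, 0, 0, 0, 255, -6, 0, 0, 0, 255, 0, 45, 0, 0, 255, 0, 46, 0, 0, 255, 0, 46, 0, 0, 255, 0, 0, 0, 0, 255, 4, 0, 0, 0, 255, 3, 0, 0, 0, 255, 2, 0, 0, 0, 255, 2, 0, 0, 0, 255, 2, 0, 0, 0, 255, 2, 0, 0, 0, 255, 2, 0, 0, 0, 255]}}

```text
t: 4.85
eef_pos: [498.5, 198.4, 23.3]
ee_rot: [[0.993, 0.121, -0.008], [0.121, -0.993, -0.005], [-0.009, 0.004, -1.0]]
contact_force: [-6.7, -3.5, 1.8]
grip_width: 0.2
grip_force: 3.6
```

```bash
sed -i "s/\['top','scene'\]/['top']/" u.py; python3 u.py
```

```text
t 4.85 tcp cr -119.0832276585488 -71.12736842308334 F [-6.71941569 -3.54910501  1.80906327]
top ((-59.18092727661133, -3.363311767578125), (100.13163757324219, 149.9755401611328), 0.6152446866035461)
  black 112 [-20.6 -66.8]
  black 120 [-23.5  60.4]
  black 136 [-98.   59.1]
```

Emit:
{"api": "carry_out", "payload": {"steps": [2, -1, 0, 0, 255, 2, -1, 0, 0, 255, 2, -1, 0, 0, 255, -6, 0, 0, 0, 255, -6, 0, 0, 0, 255, 0, -45, 0, 0, 255, 0, -45, 0, 0, 255, 0, -47, 0, 0, 255, 0, 0, 0, 0, 255, 4, 0, 0, 0, 255, 3, 0, 0, 0, 255, 3, 0, 0, 0, 255, 2, 0, 0, 0, 255, 2, 0, 0, 0, 255, 2, 0, 0, 0, 255, 2, 0, 0, 0, 255]}}

```text
t: 6.5
eef_pos: [495.5, 338.1, 23.8]
ee_rot: [[0.993, 0.118, -0.004], [0.118, -0.993, -0.002], [-0.004, 0.001, -1.0]]
contact_force: [-6.2, 1.7, 0.7]
grip_width: 0.3
grip_force: 2.8
```

```bash
python3 u.py
```

```text
t 6.5 tcp cr -105.04101081221445 67.8845680449055 F [-6.15931112  1.7019343   0.65756569]
top ((-45.51039505004883, -4.973991394042969), (150.0985870361328, 99.9650650024414), 88.72945404052734)
  black 127 [-10.7 -70.5]
  black 124 [-7.9 57.8]
  black 144 [-85.2 -68.1]
```

Emit:
{"api": "carry_out", "payload": {"steps": [-6, 0, 0, 0, 255, -6, 0, 0, 0, 255, 0, 47, 0, 0, 255, 0, 47, 0, 0, 255, 0, 48, 0, 0, 255, 0, 0, 0, 0, 255, 4, 0, 0, 0, 255, 4, 0, 0, 0, 255, 3, 0, 0, 0, 255, 2, -1, 0, 0, 255, 2, -1, 0, 0, 255, 2, -1, 0, 0, 255, 2, -1, 0, 0, 255, 2, -1, 0, 0, 255]}}

```text
t: 7.95
eef_pos: [519.2, 204.0, 22.9]
ee_rot: [[0.993, 0.122, -0.008], [0.121, -0.993, -0.005], [-0.009, 0.004, -1.0]]
contact_force: [-6.4, -4.2, 0.7]
grip_width: 0.6
grip_force: 2.9
```

```bash
python3 u.py
```

```text
t 7.95 tcp cr -97.85775746166134 -68.03952419283429 F [-6.40243565 -4.16798463  0.65021257]
top ((-37.00892639160156, -2.69390869140625), (97.2781753540039, 149.61387634277344), 1.812700629234314)
  black 121 [-4.3 61.7]
  black 104 [-76.   60.2]
```

Emit:
{"api": "carry_out", "payload": {"steps": [-6, 0, 0, 0, 255, -6, 0, 0, 0, 255, 0, -45, 0, 0, 255, 0, -45, 0, 0, 255, 0, -45, 0, 0, 255, 0, 0, 0, 0, 255, 4, 0, 0, 0, 255, 4, 0, 0, 0, 255, 2, -0.5, 0, 0, 255, 2, -0.5, 0, 0, 255, 2, -0.5, 0, 0, 255, 2, -0.5, 0, 0, 255, 2, -0.5, 0, 0, 255]}}

```text
t: 9.3
eef_pos: [509.7, 340.5, 23.7]
ee_rot: [[0.993, 0.118, -0.005], [0.118, -0.993, -0.002], [-0.005, 0.002, -1.0]]
contact_force: [-8.2, 2.4, 0.3]
grip_width: 0.3
grip_force: 3.7
```

```bash
python3 u.py
```

```text
t 9.3 tcp cr -90.58880191693355 68.5658955481285 F [-8.1515378   2.38840431  0.26767455]
top ((-32.07926940917969, -1.2516403198242188), (148.69772338867188, 99.2474136352539), 87.40105438232422)
  black 133 [  2.1 -66.6]
  black 102 [ 8.3 59.9]
  black 158 [-72.7 -60.9]
```

Emit:
{"api": "carry_out", "payload": {"steps": [-6, 0, 0, 0, 255, -7, 0, 0, 0, 255, 0, 45, 0, 0, 255, 0, 45, 0, 0, 255, 0, 46, 0, 0, 255, 0, 0, 0, 0, 255, 4, 0, 0, 0, 255, 2, 0, 0, 0, 255, 2, -0.5, 0, 0, 255, 2, -0.5, 0, 0, 255, 2, -0.5, 0, 0, 255, 2, -0.5, 0, 0, 255, 2, -0.5, 0, 0, 255, 2, -0.5, 0, 0, 255]}}

```text
t: 10.75
eef_pos: [529.6, 209.9, 23.0]
ee_rot: [[0.993, 0.121, -0.008], [0.121, -0.993, -0.005], [-0.008, 0.004, -1.0]]
contact_force: [-6.2, -3.1, 1.3]
grip_width: 0.2
grip_force: 3.1
```

```bash
python3 u.py
```

```text
t 10.75 tcp cr -86.78196458755835 -63.50291489448356 F [-6.209505   -3.13112205  1.34373861]
top ((-23.64023208618164, 5.602455139160156), (95.7771224975586, 142.29212951660156), 0.8746561408042908)
  black 121 [ 9.3 65.2]
  black 89 [-61.3  65.9]
```

Emit:
{"api": "carry_out", "payload": {"steps": [-6, 0, 0, 0, 255, -6, 0, 0, 0, 255, 0, -44, 0, 0, 255, 0, -44, 0, 0, 255, 0, -44, 0, 0, 255, 0, 0, 0, 0, 255, 4, 0, 0, 0, 255, 2, 0, 0, 0, 255, 2, 0, 0, 0, 255, 2, 0, 0, 0, 255, 2, 0, 0, 0, 255, 2, 0, 0, 0, 255, 2, 0, 0, 0, 255]}}

```text
t: 12.1
eef_pos: [519.0, 340.9, 24.0]
ee_rot: [[0.993, 0.119, -0.005], [0.119, -0.993, -0.002], [-0.005, 0.002, -1.0]]
contact_force: [-6.1, 1.5, 1.9]
grip_width: 0.6
grip_force: 3.4
```

```bash
python3 u.py
```

```text
t 12.1 tcp cr -81.3883264403427 67.7837655714173 F [-6.08891317  1.47649375  1.93269284]
top ((-21.931367874145508, -0.06893157958984375), (149.13995361328125, 100.26456451416016), 88.67086029052734)
  black 125 [ 12.7 -65.1]
  black 70 [18.9 60.9]
  black 145 [-61.7 -62.8]
```

Emit:
{"api": "carry_out", "payload": {"steps": [-6, 0, 0, 0, 255, -5, 0, 0, 0, 255, 0, 45, 0, 0, 255, 0, 45, 0, 0, 255, 0, 46, 0, 0, 255, 0, 0, 0, 0, 255, 4, 0, 0, 0, 255, 2, 0, 0, 0, 255, 2, 0, 0, 0, 255, 2, 0, 0, 0, 255, 2, 0, 0, 0, 255, 2, 0, 0, 0, 255, 2, 0, 0, 0, 255]}}

```text
t: 13.45
eef_pos: [538.8, 207.0, 23.3]
ee_rot: [[0.993, 0.122, -0.008], [0.122, -0.993, -0.005], [-0.008, 0.004, -1.0]]
contact_force: [-6.5, -3.3, 3.0]
grip_width: 0.4
grip_force: 3.5
```

```bash
python3 u.py
```

```text
t 13.45 tcp cr -77.97960885628063 -67.46550941594813 F [-6.48698272 -3.31330783  2.99988422]
top ((-12.315349578857422, 7.870594024658203), (90.02017211914062, 136.5573272705078), 0.7590939402580261)
  black 120 [17.4 65. ]
```

Emit:
{"api": "carry_out", "payload": {"steps": [-6, 0, 0, 0, 255, -4, 0, 0, 0, 255, 0, -45, 0, 0, 255, 0, -45, 0, 0, 255, 0, -46, 0, 0, 255, 0, 0, 0, 0, 255, 4, 0, 0, 0, 255, 2, 0, 0, 0, 255, 2, 0, 0, 0, 255, 2, 0, 0, 0, 255, 2, 0, 0, 0, 255, 2, 0, 0, 0, 255]}}

```text
t: 14.7
eef_pos: [528.1, 341.7, 23.8]
ee_rot: [[0.993, 0.118, -0.005], [0.118, -0.993, -0.002], [-0.005, 0.001, -1.0]]
contact_force: [-6.8, 3.0, 1.3]
grip_width: 0.4
grip_force: 4.0
```

```bash
python3 u.py
```

```text
t 14.7 tcp cr -72.22065418626767 67.47546552439464 F [-6.81950133  2.95791001  1.25508368]
top ((-12.71957778930664, -2.2913742065429688), (147.04769897460938, 100.26117706298828), 88.82560729980469)
  black 122 [ 22.  -65.9]
  black 145 [-52.7 -63.8]
```

Emit:
{"api": "carry_out", "payload": {"steps": [-6, 0, 0, 0, 255, -5, 0, 0, 0, 255, 0, 45, 0, 0, 255, 0, 45, 0, 0, 255, 0, 47, 0, 0, 255, 0, 0, 0, 0, 255, 4, 0, 0, 0, 255, 2, 0, 0, 0, 255, 2, 0, 0, 0, 255, 2, 0, 0, 0, 255, 2, 0, 0, 0, 255, 2, 0, 0, 0, 255, 2, 0, 0, 0, 255]}}

```text
t: 16.05
eef_pos: [547.8, 207.2, 23.3]
ee_rot: [[0.993, 0.122, -0.008], [0.122, -0.993, -0.005], [-0.009, 0.004, -1.0]]
contact_force: [-6.9, -3.4, 2.9]
grip_width: 0.1
grip_force: 3.5
```

```bash
python3 u.py
```

```text
t 16.05 tcp cr -69.05594221145695 -68.42065960406596 F [-6.8649772  -3.39822838  2.86533705]
top ((-3.4030723571777344, 14.988483428955078), (123.49504852294922, 84.46492004394531), 87.34163665771484)
  black 118 [26.3 63.9]
```

Emit:
{"api": "carry_out", "payload": {"steps": [-6, 0, 0, 0, 255, -4, 0, 0, 0, 255, 0, -45, 0, 0, 255, 0, -45, 0, 0, 255, 0, -47, 0, 0, 255, 0, 0, 0, 0, 255, 4, 0, 0, 0, 255, 2, 0, 0, 0, 255, 2, 0, 0, 0, 255, 2, 0, 0, 0, 255, 2, 0, 0, 0, 255, 1, 0, 0, 0, 255]}}

```text
t: 17.3
eef_pos: [535.1, 342.3, 23.7]
ee_rot: [[0.993, 0.118, -0.006], [0.118, -0.993, -0.003], [-0.007, 0.002, -1.0]]
contact_force: [-9.4, 1.6, 3.4]
grip_width: 0.7
grip_force: 4.6
```

```bash
python3 u.py
```

```text
t 17.3 tcp cr -65.14037179952092 67.27051483329893 F [-9.36125137  1.61890222  3.39727448]
top ((-5.111865997314453, -4.196128845214844), (143.7223358154297, 100.31278228759766), 89.27623748779297)
  black 123 [ 30. -66.]
  black 160 [-45.  -61.6]
```

Emit:
{"api": "carry_out", "payload": {"steps": [-6, 0, 0, 0, 255, -4, 0, 0, 0, 255, 0, 45, 0, 0, 255, 0, 45, 0, 0, 255, 0, 46, 0, 0, 255, 0, 0, 0, 0, 255, 4, 0, 0, 0, 255, 2, 0, 0, 0, 255, 2, 0, 0, 0, 255, 1, 0, 0, 0, 255, 1, 0, 0, 0, 255, 1, 0, 0, 0, 255]}}

```text
t: 18.55
eef_pos: [551.1, 208.6, 23.3]
ee_rot: [[0.993, 0.121, -0.009], [0.121, -0.993, -0.005], [-0.01, 0.004, -1.0]]
contact_force: [-8.4, -3.5, 3.7]
grip_width: 0.6
grip_force: 4.5
```

```bash
python3 u.py
```

```text
t 18.55 tcp cr -65.56972786897738 -67.394551947107 F [-8.39981296 -3.47251666  3.67732099]
top ((4.554927825927734, 13.672473907470703), (86.23816680908203, 119.18826293945312), 1.0115705728530884)
  black 124 [32.5 62.5]
```

Emit:
{"api": "carry_out", "payload": {"steps": [1, 0, 0, 0, 255, 1, 0, 0, 0, 255, 1, 0, 0, 0, 255]}}

```text
t: 18.9
eef_pos: [553.1, 208.4, 23.2]
ee_rot: [[0.993, 0.121, -0.011], [0.121, -0.993, -0.006], [-0.012, 0.005, -1.0]]
contact_force: [-11.7, -3.9, 4.9]
grip_width: 0.1
grip_force: 5.6
```

Emit:
{"api": "carry_out", "payload": {"steps": [-6, 0, 0, 0, 255, -4, 0, 0, 0, 255, 0, -45, 0, 0, 255, 0, -45, 0, 0, 255, 0, -46, 0, 0, 255, 0, 0, 0, 0, 255, 4, 0, 0, 0, 255, 2, 0, 0, 0, 255, 1, 0, 0, 0, 255, 1, 0, 0, 0, 255, 1, 0, 0, 0, 255, 1, 0, 0, 0, 255]}}

```text
t: 20.1
eef_pos: [538.7, 342.9, 23.4]
ee_rot: [[0.993, 0.118, -0.007], [0.118, -0.993, -0.003], [-0.007, 0.002, -1.0]]
contact_force: [-10.4, 2.6, 1.8]
grip_width: 0.3
grip_force: 5.3
```

```bash
python3 u.py
```

```text
t 20.1 tcp cr -61.577415288180106 67.45251763054985 F [-10.40181256   2.62230212   1.81147833]
top ((-1.6809501647949219, -6.078392028808594), (141.17861938476562, 99.65078735351562), 89.81031799316406)
  black 131 [ 35.1 -66. ]
  black 159 [-40.8 -62.3]
```

Emit:
{"api": "carry_out", "payload": {"steps": [1, 0, 0, 0, 255, 1, 0, 0, 0, 255]}}

```text
t: 20.35
eef_pos: [540.2, 343.3, 23.3]
ee_rot: [[0.993, 0.118, -0.008], [0.118, -0.993, -0.003], [-0.008, 0.002, -1.0]]
contact_force: [-11.4, 2.7, 0.9]
grip_width: 0.4
grip_force: 5.4
```

Now the right guard.

Emit:
{"api": "carry_out", "payload": {"steps": [-6, 0, 0, 0, 255, -4, 0, 0, 0, 255, 0, 45, 0, 0, 255, 0, 45, 0, 0, 255, 0, 46, 0, 0, 255, 0, 0, 0, 0, 255, 4, 0, 0, 0, 255, 2, 0, 0, 0, 255, 1, 0, 0, 0, 255, 1, 0, 0, 0, 255, 1, 0, 0, 0, 255, 1, 0, 0, 0, 255]}}

```text
t: 21.55
eef_pos: [555.9, 209.1, 23.3]
ee_rot: [[0.993, 0.121, -0.01], [0.121, -0.993, -0.005], [-0.01, 0.004, -1.0]]
contact_force: [-9.6, -3.0, 3.5]
grip_width: 0.5
grip_force: 4.7
```

```bash
python3 u.py
```

```text
t 21.55 tcp cr -60.74113378797351 -67.53661466698564 F [-9.61068828 -3.0460764   3.5023835 ]
top ((7.487224578857422, 18.17327117919922), (115.5527114868164, 80.61973571777344), 86.42215728759766)
  black 127 [38.1 62.6]
```

Emit:
{"api": "carry_out", "payload": {"steps": [1, 0, 0, 0, 255, 1, 0, 0, 0, 255]}}

```text
t: 21.8
eef_pos: [557.3, 208.9, 23.1]
ee_rot: [[0.993, 0.121, -0.011], [0.121, -0.993, -0.006], [-0.012, 0.005, -1.0]]
contact_force: [-10.4, -3.5, 4.6]
grip_width: 0.2
grip_force: 5.6
```

Emit:
{"api": "carry_out", "payload": {"steps": [1, 0, 0, 0, 255, 1, 0, 0, 0, 255]}}

```text
t: 22.0
eef_pos: [558.6, 208.8, 23.0]
ee_rot: [[0.993, 0.121, -0.012], [0.121, -0.993, -0.007], [-0.013, 0.005, -1.0]]
contact_force: [-12.1, -4.2, 6.0]
grip_width: 0.3
grip_force: 6.1
```

Emit:
{"api": "carry_out", "payload": {"steps": [-6, 0, 0, 0, 255, -5, 0, 0, 0, 255, 0, -45, 0, 0, 255, 0, -45, 0, 0, 255, 0, -46, 0, 0, 255, 0, 0, 0, 0, 255, 4, 0, 0, 0, 255, 2, 0, 0, 0, 255, 1, 0, 0, 0, 255, 1, 0, 0, 0, 255, 1, 0, 0, 0, 255, 1, 0, 0, 0, 255]}}

```text
t: 23.2
eef_pos: [543.6, 343.6, 23.4]
ee_rot: [[0.993, 0.118, -0.007], [0.118, -0.993, -0.003], [-0.007, 0.002, -1.0]]
contact_force: [-10.8, 2.5, 1.9]
grip_width: 0.6
grip_force: 4.8
```

Emit:
{"api": "carry_out", "payload": {"steps": [1, 0, 0, 0, 255, 1, 0, 0, 0, 255]}}

```text
t: 23.4
eef_pos: [544.2, 343.5, 23.3]
ee_rot: [[0.993, 0.118, -0.01], [0.118, -0.993, -0.004], [-0.01, 0.003, -1.0]]
contact_force: [-15.6, 4.0, 5.0]
grip_width: 0.6
grip_force: 7.6
```

```bash
python3 u.py
```

```text
t 23.4 tcp cr -55.971259749361884 67.318554942796 F [-15.58014387   3.9957848    5.00226854]
top ((3.3638954162597656, -8.97235107421875), (99.1124267578125, 135.541015625), 0.0026996873784810305)
  black 132 [ 40.6 -66. ]
  black 150 [-34.9 -64.2]
```

Emit:
{"api": "carry_out", "payload": {"steps": [-6, 0, 0, 0, 255, -5, 0, 0, 0, 255, 0, 45, 0, 0, 255, 0, 45, 0, 0, 255, 0, 46, 0, 0, 255, 0, 0, 0, 0, 255, 4, 0, 0, 0, 255, 2, 0, 0, 0, 255, 1, 0, 0, 0, 255, 1, 0, 0, 0, 255, 1, 0, 0, 0, 255, 1, 0, 0, 0, 255]}}

```text
t: 24.65
eef_pos: [560.1, 209.9, 23.5]
ee_rot: [[0.993, 0.121, -0.009], [0.121, -0.993, -0.005], [-0.009, 0.003, -1.0]]
contact_force: [-10.3, -2.5, 4.6]
grip_width: 0.4
grip_force: 4.9
```

Emit:
{"api": "carry_out", "payload": {"steps": [1, 0, 0, 0, 255, 1, 0, 0, 0, 255]}}

```text
t: 24.85
eef_pos: [560.7, 209.7, 23.2]
ee_rot: [[0.993, 0.121, -0.012], [0.121, -0.993, -0.006], [-0.012, 0.004, -1.0]]
contact_force: [-14.7, -1.2, 8.6]
grip_width: 0.8
grip_force: 7.4
```

Emit:
{"api": "carry_out", "payload": {"steps": [1, 0, 0, 0, 255, 0, 0, 0, 0, 255]}}

```text
t: 25.05
eef_pos: [560.7, 209.7, 23.1]
ee_rot: [[0.993, 0.121, -0.014], [0.121, -0.993, -0.006], [-0.014, 0.005, -1.0]]
contact_force: [-13.8, -0.8, 6.8]
grip_width: 0.3
grip_force: 7.5
```

Emit:
{"api": "carry_out", "payload": {"steps": [1, 0, 0, 0, 255, 1, 0, 0, 0, 255]}}

```text
t: 25.25
eef_pos: [560.7, 209.5, 22.7]
ee_rot: [[0.993, 0.121, -0.017], [0.121, -0.993, -0.008], [-0.018, 0.006, -1.0]]
contact_force: [-20.3, -0.1, 10.6]
grip_width: 0.6
grip_force: 10.3
```

Emit:
{"api": "carry_out", "payload": {"steps": [0, 0, 0, 0, 255, 0, 0, 0, 0, 255, 0, 0, 0, 0, 255, 0, 0, 0, 0, 255, 0, 0, 0, 0, 255, 0, 0, 0, 0, 255, 0, 0, 0, 0, 255]}}

```text
t: 25.95
eef_pos: [560.7, 209.5, 22.7]
ee_rot: [[0.992, 0.121, -0.017], [0.121, -0.993, -0.008], [-0.018, 0.006, -1.0]]
contact_force: [-19.1, -0.1, 9.1]
grip_width: 0.7
grip_force: 9.5
```

Emit:
{"api": "carry_out", "payload": {"steps": [-6, 0, 0, 0, 255, -8, 0, 0, 0, 255, 0, -45, 0, 0, 255, 0, -45, 0, 0, 255, 0, -46, 0, 0, 255, 0, 0, 0, 0, 255, 4, 0, 0, 0, 255, 3, 0, 0, 0, 255, 1, 0, 0, 0, 255, 1, 0, 0, 0, 255, 1, 0, 0, 0, 255, 1, 0, 0, 0, 255]}}

```text
t: 27.15
eef_pos: [544.3, 343.1, 23.1]
ee_rot: [[0.993, 0.118, -0.012], [0.118, -0.993, -0.005], [-0.012, 0.004, -1.0]]
contact_force: [-18.0, 1.9, 5.5]
grip_width: 0.4
grip_force: 8.6
```

Emit:
{"api": "carry_out", "payload": {"steps": [1, 0, 0, 0, 255, 1, 0, 0, 0, 255]}}

```text
t: 27.35
eef_pos: [544.3, 342.8, 22.8]
ee_rot: [[0.993, 0.117, -0.015], [0.117, -0.993, -0.007], [-0.016, 0.005, -1.0]]
contact_force: [-22.4, 3.1, 9.1]
grip_width: 0.6
grip_force: 11.1
```

Emit:
{"api": "carry_out", "payload": {"steps": [-0.5, 0, 0, 0, 255, 0, 0, 0, 0, 255, 0, 0, 0, 0, 255, 0, 0, 0, 0, 255, 0, 0, 0, 0, 255, 0, 0, 0, 0, 255, 0, 0, 0, 0, 255, 0, 0, 0, 0, 255]}}

```text
t: 28.15
eef_pos: [544.3, 342.8, 22.8]
ee_rot: [[0.993, 0.118, -0.014], [0.118, -0.993, -0.007], [-0.015, 0.005, -1.0]]
contact_force: [-19.7, 2.4, 6.5]
grip_width: 0.4
grip_force: 9.3
```

Emit:
{"api": "carry_out", "payload": {"steps": [-6, 0, 0, 0, 255, -10, 0, 0, 0, 255, -30, 0, 0, 0, 255, -40, 0, -20, 0, 255, 0, 0, -50, 0, 255, 0, 0, 0, 0, 255]}}

```text
t: 28.75
eef_pos: [468.7, 338.0, 101.3]
ee_rot: [[0.992, 0.123, 0.01], [0.123, -0.992, 0.009], [0.011, -0.008, -1.0]]
contact_force: [1.1, 1.6, 0.6]
grip_width: -0.1
grip_force: 0.0
```

```bash
python3 u.py; python3 - <<'E'
from u import *
s=snapshot('top');save(s,'t2.png')
im=cv2.cvtColor(s['pixels'],cv2.COLOR_RGB2BGR)[90:250,230:400]
cv2.imwrite('pics/crop2.png',cv2.resize(im,None,fx=3.5,fy=3.5,interpolation=cv2.INTER_CUBIC))
E
```

```text
t 28.75 tcp cr -131.57659591054608 71.10701268278119 F [1.09751974 1.56117108 0.5690467 ]
top ((3.685546875, -1.204925537109375), (150.66790771484375, 98.29251861572266), 89.9135971069336)
  black 123 [ 41.5 -65.8]
  black 123 [41.6 62.8]
  black 144 [-33.5 -65.3]
  black 135 [-33.8  61.7]
  black 73 [-36.5  -0.6]
t 28.8 tcp cr -132.51806549512446 70.4192651368681 F [ 0.40312833  0.63340018 -0.989127  ]
top ((3.9101524353027344, -1.2508392333984375), (98.38540649414062, 150.38087463378906), 0.10773732513189316)
  black 121 [ 41.3 -65.8]
  black 123 [41.4 62.5]
  black 144 [-33.7 -65.2]
  black 208 [-34.9  38. ]
```

View pics/crop2.png

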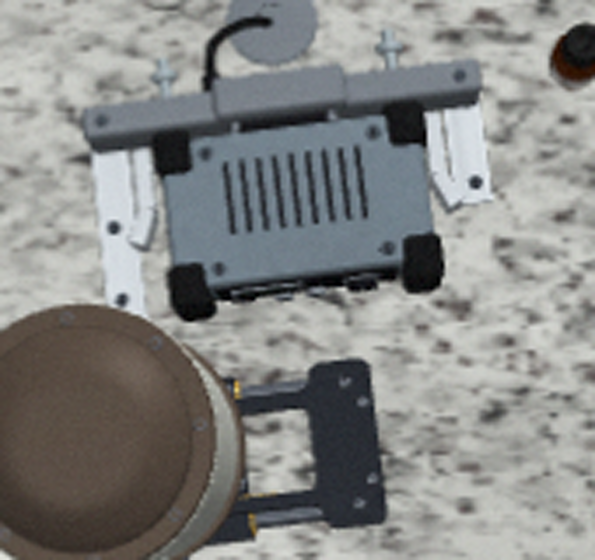

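The unit is home and square, with all four guards against the cradle and rel. yaw about 0°. Before going round the catch, I'll check the analyzer's height for clearance of the gripper body.

```bash
python3 - <<'E'
from h import *
import pickle
for n in ['top','w1']:
    s=pickle.load(open(n+'.pkl','rb'));C=cloud(s)
    m=(C[...,2]>15)&(C[...,0]>380)&(C[...,0]<600)&(C[...,1]>405)&(C[...,1]<560)
    for y in range(405,560,20):
        k=m&(abs(C[...,1]-y)<10)
        print(n,y,k.sum(),np.percentile(C[k][:,2],98) if k.sum()>5 else None)
E
```

```text
top 405 0 None
top 425 0 None
top 445 0 None
top 465 0 None
top 485 0 None
top 505 153 91.19654091314794
top 525 953 95.73437182654516
top 545 1242 95.41488664318182
w1 405 5606 319.00809589571816
w1 425 546 315.80777803261833
w1 445 0 None
w1 465 0 None
w1 485 0 None
w1 505 864 88.62719786545344
w1 525 5405 94.82462907396474
w1 545 4804 95.13680237719409
```

```bash
python3 - <<'E'
from station import robot
print(robot.get_state()['joint_pos'])
E
```

```text
[ 5.18818132e+01  2.41242164e+01 -1.64600974e+01 -8.65475960e-03
 -4.93034544e+01  4.50000001e+01]
```

Emit:
{"api": "carry_out", "payload": {"steps": [20, -33, 0, 0.143, 255, 0, 0, 0, 0.143, 255, 0, 0, 0, 0.143, 255, 0, 0, 0, 0.143, 255, 0, 0, 0, 0.143, 255, 0, 0, 0, 0.143, 255, 0, 0, 0, 0.143, 255, 0, 0, 0, 0.143, 255, 0, 0, 0, 0.143, 255, 0, 0, 0, 0.143, 255, 0, 0, 0, 0.14, 255, -33, -20, 0, 0, 255, 0, 0, 0, 0, 255, 0, 0, 0, 0, 255]}}

```text
t: 30.3
eef_pos: [497.6, 405.7, 92.6]
ee_rot: [[0.121, -0.993, -0.002], [-0.993, -0.121, -0.002], [0.002, 0.002, -1.0]]
contact_force: [-0.4, -0.9, 0.4]
grip_width: 0.4
grip_force: 0.0
```

```bash
python3 - <<'E'
from u import *
print(st['eef_pos'],st['ee_rot'].round(3))
s=snapshot('wrist');save(s,'w2.png')
E
```

```text
t 30.3 tcp cr -94.71701354678899 134.70375427441036 F [-0.35547626 -0.91606746  0.4131867 ]
top ((3.8742637634277344, -1.3162155151367188), (150.5576629638672, 98.1062240600586), 89.93415069580078)
  black 122 [ 41.6 -65.7]
  black 125 [41.6 62.8]
  black 144 [-33.8 -65.3]
  black 135 [-33.9  61.6]
[497.57273462 405.65659267  92.59068452] [[ 0.121 -0.993 -0.002]
 [-0.993 -0.121 -0.002]
 [ 0.002  0.002 -1.   ]]
```

View pics/w2.png

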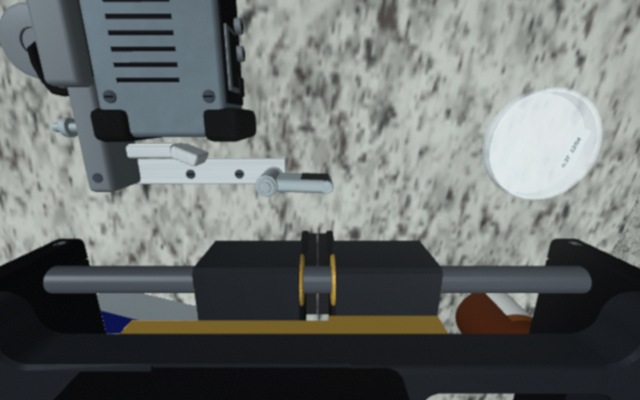

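The wrist view shows the catch still open, with its pivot at (265,182) and tip at (330,184). The shut fingers at (318,240) are outside it, and the rest stands clear.

Emit:
{"api": "carry_out", "payload": {"steps": [0, 0, 30, 0, 255, 0, 0, 25, 0, 255, 0, 0, 13, 0, 255, 0, 0, 0, 0, 255, 4, -1, 0, 0, 255, 4, -1, 0, 0, 255, 4, 0, 0, 0, 255, 4, 1, 0, 0, 255, 4, 1, 0, 0, 255, 5, 1, 0, 0, 255, 4, 0, 0, 0, 255, 5, 0, 0, 0, 255, 5, -1, 0, 0, 255]}}

```text
t: 31.7
eef_pos: [501.8, 366.7, 26.3]
ee_rot: [[0.122, -0.993, -0.001], [-0.993, -0.122, -0.001], [0.001, 0.001, -1.0]]
contact_force: [-0.4, 4.0, 0.4]
grip_width: 0.7
grip_force: 1.3
```

Emit:
{"api": "carry_out", "payload": {"steps": [4, -2, 0, 0, 255, 4, -2, 0, 0, 255, 4, -2, 0, 0, 255, 3, -3, 0, 0, 255, 3, -3, 0, 0, 255, 3, -3, 0, 0, 255]}}

```text
t: 32.3
eef_pos: [519.8, 347.8, 26.3]
ee_rot: [[0.121, -0.993, -0.001], [-0.993, -0.121, -0.001], [0.001, 0.001, -1.0]]
contact_force: [-1.7, 0.7, 0.3]
grip_width: 0.2
grip_force: 0.9
```

```bash
python3 u.py
```

```text
t 32.3 tcp cr -79.73538047824606 74.56000398899437 F [-1.72849102  0.68576263  0.32766259]
top ((4.043548583984375, -1.3400039672851562), (150.3848876953125, 97.95707702636719), 89.92282104492188)
  black 121 [ 41.4 -65.9]
  black 100 [43.4 62.8]
  black 143 [-33.4 -65.3]
  black 70 [-36.5  -4.1]
```

Going well. I'll push along cradle +x until the stop.

Emit:
{"api": "carry_out", "payload": {"steps": [2, -3, 0, 0, 255, 1, -2, 0, 0, 255, 0, -2, 0, 0, 255]}}

```text
t: 32.65
eef_pos: [526.9, 345.6, 26.3]
ee_rot: [[0.121, -0.993, -0.001], [-0.993, -0.121, -0.001], [0.001, 0.001, -1.0]]
contact_force: [-1.9, -1.0, 0.2]
grip_width: 0.5
grip_force: 1.0
```

Emit:
{"api": "carry_out", "payload": {"steps": [0, -2, 0, 0, 255, 0, -1, 0, 0, 255]}}

```text
t: 32.85
eef_pos: [528.6, 345.5, 26.3]
ee_rot: [[0.121, -0.993, -0.004], [-0.993, -0.121, -0.003], [0.002, 0.004, -1.0]]
contact_force: [-8.5, -0.4, 3.9]
grip_width: 0.5
grip_force: 3.9
```

Emit:
{"api": "carry_out", "payload": {"steps": [0, -1, 0, 0, 255, 0, -1, 0, 0, 255]}}

```text
t: 33.05
eef_pos: [528.7, 345.5, 26.3]
ee_rot: [[0.121, -0.993, -0.007], [-0.993, -0.121, -0.004], [0.003, 0.007, -1.0]]
contact_force: [-13.0, 0.6, 7.1]
grip_width: 0.7
grip_force: 6.6
```

A hard stop is felt at the expected place. I'll retreat and check.

Emit:
{"api": "carry_out", "payload": {"steps": [0, 4, 0, 0, 255, 0, 10, 0, 0, 255, 0, 40, 0, 0, 255, 0, 40, -40, 0, 255, 0, 0, -50, 0, 255, 0, 0, -50, 0, 255, 0, 30, -20, 0, 255, 0, 0, 0, 0, 255, 0, 0, 0, 0, 255]}}

```text
t: 33.95
eef_pos: [413.4, 332.6, 182.5]
ee_rot: [[0.122, -0.992, 0.001], [-0.992, -0.122, 0.002], [-0.002, -0.001, -1.0]]
contact_force: [0.1, -0.2, -0.1]
grip_width: 0.5
grip_force: 0.0
```

```bash
python3 u.py; python3 - <<'E'
from h import *
s=snapshot('top')
im=cv2.cvtColor(s['pixels'],cv2.COLOR_RGB2BGR)[90:330,220:440]
cv2.imwrite('pics/crop3.png',cv2.resize(im,None,fx=2.45,fy=2.45,interpolation=cv2.INTER_CUBIC))
w=snapshot('wrist');save(w,'w3.png')
E
```

```text
t 33.95 tcp cr -187.18140524021655 72.44311254954829 F [ 0.11401734 -0.15279961 -0.10628589]
top ((3.850383758544922, -1.2575454711914062), (150.24154663085938, 98.02986907958984), 89.9391860961914)
  black 125 [ 41.6 -65.7]
  black 121 [41.4 62.8]
  black 145 [-33.8 -65.2]
  black 135 [-33.8  61.7]
  black 68 [-36.5  -2.8]
```

View pics/crop3.png

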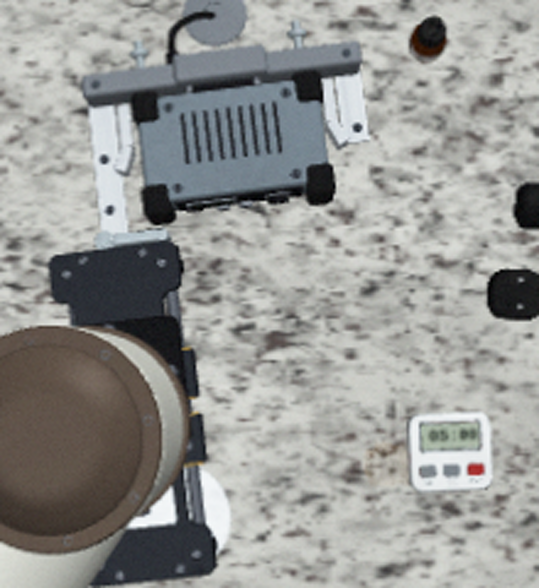

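View pics/w3.png

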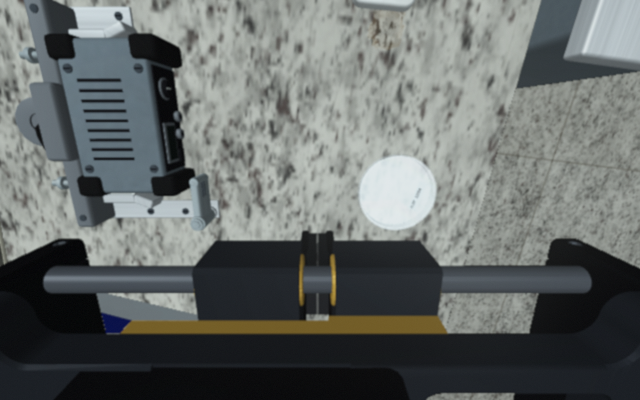

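The top crop shows the unit square against the buffers and the catch arm lying along the near left guard at about (135,238). The wrist view shows the same, with the arm at (200,180–222) parallel to the unit's near face, and the dish and timer unmoved. The robot is clear.

```bash
python3 -c "
from station import robot
print(robot.sign_off())"
```

```text
the job is handed in; nothing more can be done
None
```

The power unit is seated square against both buffers, pushed home at about 20 N on each near guard in turn. The catch is shut against its stop, the bottle, timer and dish were left alone, and the job was handed in at about 34 s.

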